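# Set the fume absorber's air flow and start its fan

## Robot

A 7-joint arm with a two-finger parallel gripper is mounted at the origin on the work surface. World frame = base frame: x ahead of the robot, y to its left, z up, the work surface at z = 0. Lengths are in m, angles in rad, forces in N, time in s.
With the tool pointing down it reaches from about 0.4 to 0.85 m from the base axis. Payload 10.4 kg.
Tool frame: the origin (TCP) lies at the very end of the fingers, on their centre line; the grasp point (between the pads) lies 19 mm behind it; z points along the fingers, y is the line along which they close (so a half turn about z gives the same grasp; the last joint's range is limited). The gripper opens to 85 mm and grips with 20 to 120 N. Pads are 22 mm wide; open, the fingers measure 114 mm over their backs; the gripper's body (76 mm by 85 mm) begins 54 mm behind the grasp point. The pads swing forward as they close: fully open they stand 13 mm farther back than shut.
Start: joints at [1.119, 0.332, -0.065, 1.46, 0.022, 1.35, -0.088], TCP at [0.26, -0.568, 0.231] pointing down, gripper open.
Joint ranges: [-2.6, 2.6], [-0.5, 2.12], [-1.47, 1.34], [0.16, 2.42], [-1.27, 4.41], [0.06, 2.06], [-2.6, 2.6]. Speed limits (rad/s): [2.22, 2.22, 2.79, 2.79, 3.14, 3.14, 3.14].

## Interface

Orientations are given as a unit quaternion [x, y, z, w].
In Python, from workcell import * gives the robot as it stands.
- The arm moves only by the tool step_arm, never from a script. Its argument "commands" is one flat list of numbers, 7 for each row, row after row: the finger opening in mm, from 0 to 85.4, then the shift along the world's x, y, z as a fraction of full scale, then the turn, a rotation vector about the world's x, y, z as a fraction of full scale. A call has exactly 10 rows; each row is the pose to reach, as a shift and turn from the pose commanded when the call began, turning the shorter way round; what a row does not reach only later rows make up. Full scale, the value 1, is 0.6 m for a shift and pi rad for a turn. A row lasts 1/8 s, in which the tool goes at most 62.5 mm and 10.7 degrees, less where a joint would pass 70% of its speed; a pose out of reach is approached as far as the arm can. A call with a number of a shift or a turn outside -1 to 1 is refused whole. A call with a gripper value outside its range is refused whole. The fingers move at their own pace and stop on an object; "squeeze" is the grip in N (left out, the last holds). Time passes only in rows, so rows that repeat a pose let the fingers close, or fill a call up. It gives the time, the measured TCP pose, the force, the opening and the grip force at its end, in the units of the state.
- get_obs(): the state, without advancing time (a new reading comes with each control period).
- camera(name): name is "scene" or "top"; returns the picture (400x640x3 uint8, red, green, blue); there is no depth.
- camera_params(name): a dict with "mtx" (3x3 intrinsics, pixels), "dist" ([k1, k2, p1, p2, k3] as OpenCV has them; the pictures are not rectified), "extrinsics" (4x4, takes a point from world to camera coordinates). Camera axes: x right, y down, z forward; pixel columns grow to the right and rows downward; lengths in m; the calibration is good to about 2 mm. A picture is of the moment at which its call begins. camera_params takes no time and is no camera call.
- hand_in(): hands the job in; it is judged then, once.
The state is a dict: "clock": time; "joint_pos": joint angles; "joint_velocities": joint speeds; "tau": joint torques, N m; "position": TCP position; "ee_rot": TCP orientation; "ft_force": force on the tool from outside, world axes, zero at the start; "torque": the same for the moment, N m; "grip_width": opening from 0.0 (shut) to 1.0 (fully open); "grasp_force": force on a finger pad.
Only numpy, scipy, OpenCV 4.12 (cv2) and the standard library are available. Lean on these libraries where they do the work, as an engineer would, in place of code of your own. Each camera call takes 0.05 s, during which the arm holds its last target. There are 200 camera calls.

## Task

Before soldering: with a fingertip, gently push the upright lever on top of the round fume absorber around its arc until the ring's pointer stands at the one long mark of the scale. Then press the large button on the switch box fully in and let it go, to start the fan. Lift nothing, do not shove the absorber along the bench, keep off the small stop button and leave the other things where they are.

Things in the scene. Friction and masses are not known exactly. Their poses are not given: they have to be found in the camera images.
- absorber: Grey drum, 224 mm across, 2.5 to 4 kg, standing loose on the bench (not fixed), origin at the centre of its underside, z up. Its top is at 80 mm; on it lie, concentric, a white scale disc (212 mm across, to 82 mm) and an aluminium ring disc (156 mm across, top at 91 mm) with a dark round iris in the middle. The ring carries the lever and the pointer and turns about the drum's vertical axis.
- iris (a joint): Angle of the ring with its lever, rad: 0 when the lever lies on the absorber's own -x side, growing counter-clockwise seen from above; stops at -1.4 and 1.4. It stays where it is left; friction asks about 3.5 N at the lever. It starts between -1.2 and -0.6, so it must be pushed counter-clockwise to the mark. (The long mark always lies at least 0.6 rad further on.)
- lever_top (a point): Centre of the top end of the lever: an upright black post 14 mm across, standing on the ring 64 mm from the axis, from 91 mm up to 135 mm above the bench. It is the only thing that stands up from the ring.
- pointer (a point): Outer end of the pointer, a thin dark bar 3 mm wide that runs outward from the foot of the lever, in line with it; 82 mm from the axis, 91 mm above the bench. Turns with the ring.
- long_mark (a point): Inner end of the scale's one long mark (a black line 20 mm long and 5 mm wide, the others are 8 mm long and 2 mm wide, 0.2 rad apart, five to each side of it), 82 mm from the axis, 83 mm above the bench: the pointer's end stands over this point when the lever is set right. The scale disc does not turn in use; how it is turned differs from start to start (long mark at iris values between 0.0 and 0.9).
- start_top (a point): Centre of the top of the large (32 mm) round button on the grey switch box (a black cap in a white collar, 48 mm across, whose top is 10 mm lower; this point is 62 mm above the bench; box 75 x 105 x 40 mm, immovable). Pressed straight down it travels 6 mm against a spring, 5 N fully in, and springs back.
- start (a joint): Travel of the large button, m: 0 out, 0.006 fully in.
- stop (a joint): Travel of the small (16 mm) stop button, m. It is 54 mm from the large one on the same box; not to be touched.
- flux_jar: Amber jar, 52 mm across, 75 mm tall, loose; origin under its centre. A bystander. It and the switch box stand left and right of the absorber, either way round.
- spool: Solder spool, 56 mm across, 40 mm tall, loose; origin under its centre. A bystander at the front (robot) side; it and the tin stand left and right, either way round.
- tin: Small aluminium tin, 48 mm across, 30 mm tall, loose; origin under its centre. A bystander at the front (robot) side; it and the spool stand left and right, either way round.
- dish: Clear shallow dish, 84 mm across, 22 mm tall, loose; origin under its centre. A bystander at the outer left or right.
- board: Green circuit board 90 x 55 mm, 16 to 18 mm tall with its parts, loose, lying flat; origin under its centre. A bystander at the outer right or left, opposite the dish.

How it is judged:
By the outcome, as a careful person would: the job done as asked, in the order asked, and still so for the second after the job is handed in, with the robot touching nothing.
It also fails if it takes over 54 s, if anything falls off the work surface, if the arm or the gripper's body presses on something with over 40 N, if the wrist force passes 120 N, or if a joint passes its speed limit or range.

## Working session

There is one attempt and no reset: what is moved stays moved. The work goes in short steps, Python scripts to look and compute and a tool call to move; the robot and the scene stay as the last step left them, time stands still between calls to the robot, and variables do not carry over. Pictures are saved under pics/ and viewed, at most 10 in all, crops included, and the job is handed in when it is done.

Besides the shell and the picture viewer there is one more tool, called after ">>>" by a JSON object that holds its "method" and its "body". step_arm: Moves the arm, as the interface text tells. Its arguments: {"type":"object","properties":{"commands":{"type":"array","items":{"type":"number"}},"squeeze":{"type":"number"}},"required":["commands"]}

```bash
mkdir -p pics
python3 - <<'E'
from workcell import *
import cv2
for n in("scene","top"):
    cv2.imwrite(f"pics/{n}0.png",camera(n)[:,:,::-1]); p=camera_params(n); print(n,p)
o=get_obs();print(o)
E
```

```text
scene {'mtx': array([[473.986083  ,   0.        , 316.00852961],
       [  0.        , 473.986083  , 200.1738139 ],
       [  0.        ,   0.        ,   1.        ]]), 'dist': array([0.03981064, 0.        , 0.        , 0.        , 0.        ]), 'extrinsics': array([[ 0.50234153,  0.86445081,  0.01943663, -0.25161136],
       [ 0.64316362, -0.35853619, -0.67660354, -0.24160436],
       [-0.57792175,  0.35238699, -0.73609093,  1.93568412],
       [ 0.        ,  0.        ,  0.        ,  1.        ]])}
top {'mtx': array([[401.44434681,   0.        , 322.61060947],
       [  0.        , 401.44434681, 191.05250318],
       [  0.        ,   0.        ,   1.        ]]), 'dist': array([-0.0012696,  0.       ,  0.       ,  0.       ,  0.       ]), 'extrinsics': array([[-0.00386487, -0.99985914, -0.01633261,  0.01035193],
       [-0.9941547 ,  0.00560404, -0.10781943,  0.50761322],
       [ 0.10789577,  0.01582043, -0.99403633,  1.13482531],
       [ 0.        ,  0.        ,  0.        ,  1.        ]])}
{'clock': 0.1, 'joint_pos': array([ 1.11943814,  0.33278554, -0.06468888,  1.46084494,  0.0215574 ,
        1.3498951 , -0.08853649]), 'joint_velocities': array([ 1.57345969e-04, -2.03980992e-03, -1.35383613e-03, -1.61335191e-03,
       -6.99067146e-05,  1.63985938e-03,  6.00516294e-04]), 'tau': array([ 1.29982363e-03, -6.26746917e+01,  4.89589409e-02, -3.92431283e+01,
        1.61667162e-02,  6.95556824e-03,  1.56397238e-05]), 'position': array([ 0.25970604, -0.56812493,  0.23061581]), 'ee_rot': array([ 9.77112465e-01,  2.12722464e-01, -1.40726761e-04, -6.03819549e-04]), 'ft_force': array([-0.1184005 , -0.1567646 ,  0.51688026]), 'torque': array([ 0.05241505, -0.00726455,  0.01080855]), 'grasp_force': 0.0, 'grip_width': 0.9951434434643325}
```

View pics/top0.png

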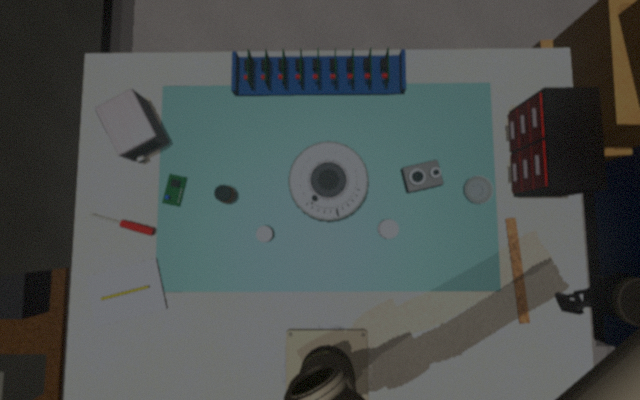

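View pics/scene0.png

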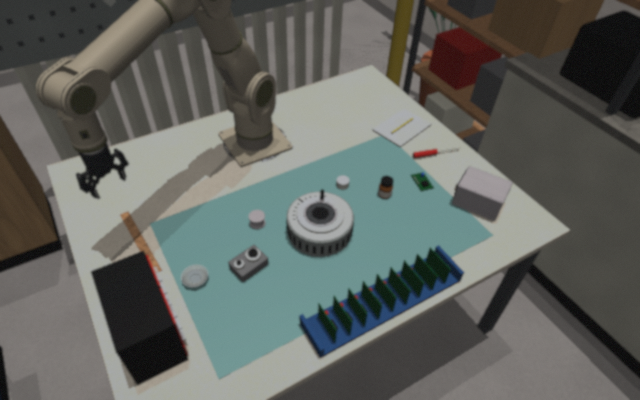

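The top view shows the absorber near (328,181), the lever near (314,198), the long mark near (337,212), the large button near (417,176) and the stop button near (436,172). I'll enlarge that area and measure.

```bash
cat > h.py <<'E'
from workcell import *
import cv2, numpy as np
def ray(n,uv):
    p=camera_params(n);R=p["extrinsics"][:3,:3];t=p["extrinsics"][:3,3]
    x=cv2.undistortPoints(np.array([[uv]],float),p["mtx"],p["dist"])[0,0]
    return -R.T@t, R.T@np.array([x[0],x[1],1])
def onz(n,uv,z):
    c,d=ray(n,uv); return c+d*(z-c[2])/d[2]
def pix(n,P):
    p=camera_params(n);r=cv2.Rodrigues(p["extrinsics"][:3,:3])[0]
    return cv2.projectPoints(np.array(P,float).reshape(-1,1,3),r,p["extrinsics"][:3,3],p["mtx"],p["dist"])[0][:,0]
def avg(n,k=4): return np.mean([camera(n).astype(float) for _ in range(k)],0)
def disc(img,n,lo,z,roi):  # white disc -> hull -> world circle
    x0,y0,x1,y1=roi; g=img[y0:y1,x0:x1]
    m=((g.min(2)>lo)&(g.max(2)-g.min(2)<28)).astype(np.uint8)
    c=max(cv2.findContours(m,cv2.RETR_EXTERNAL,cv2.CHAIN_APPROX_NONE)[0],key=cv2.contourArea)
    e=cv2.fitEllipse(cv2.convexHull(c)); return e[0][0]+x0,e[0][1]+y0,e[1]
E
python3 - <<'E'
from h import *
a=avg("top");np.save("top.npy",a)
s=avg("scene");np.save("scene.npy",s)
e=disc(a,"top",95,.082,(280,130,380,230));print(e,onz("top",e[:2],.082))
c=np.clip(a*1.6,0,255).astype(np.uint8)[:,:,::-1]
A=cv2.resize(c[135:230,280:380],None,fx=6,fy=6,interpolation=cv2.INTER_CUBIC)
B=cv2.resize(c[150:205,395:450],None,fx=4,fy=4,interpolation=cv2.INTER_CUBIC)
o=np.zeros((600,800,3),np.uint8);o[:570,:600]=A;o[:200,600:]=B[:200,:200]
d=np.clip(s*1.3,0,255).astype(np.uint8)[:,:,::-1]
o[300:600,600:]=cv2.resize(d[175:265,290:350],(200,300))
cv2.imwrite("pics/crop.png",o)
E
```

```text
(327.98601150512695, 180.2423439025879, (75.67704772949219, 76.46865844726562)) [ 0.53174129 -0.00791418  0.082     ]
```

View pics/crop.png

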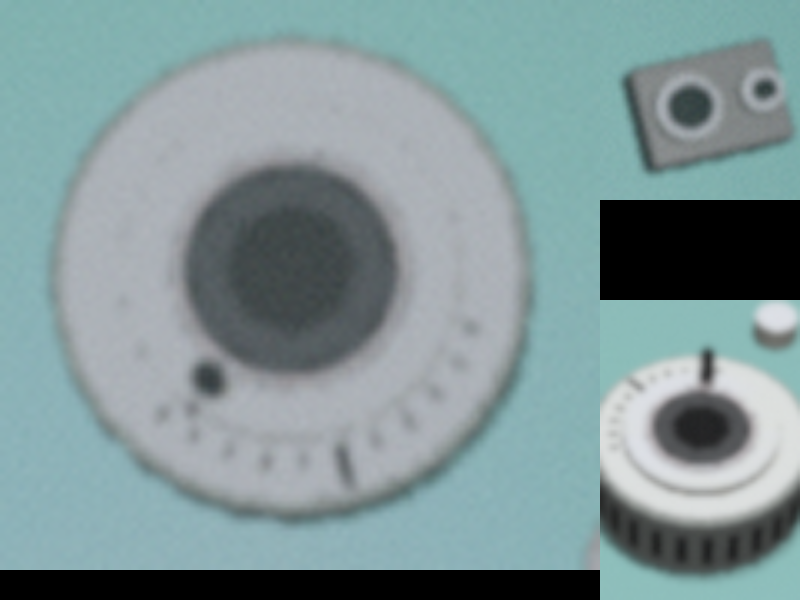

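The crop shows the lever top at crop (209,379), the pointer tip around (190,408), and the long mark from (341,447) to (350,486). The large button is at about px (417.5,176) and the stop button at (436,172).

```bash
cat >> h.py <<'E'
def dark(img,u,v,r,thr=None):  # darkness-weighted centroid
    u0,v0=int(round(u)),int(round(v));g=img[v0-r:v0+r+1,u0-r:u0+r+1].mean(2)
    w=np.clip(np.median(g)*.88-g,0,None) if thr is None else np.clip(thr-g,0,None)
    y,x=np.mgrid[-r:r+1,-r:r+1];w=w*(x*x+y*y<=r*r+1)
    return u0+(w*x).sum()/w.sum(), v0+(w*y).sum()/w.sum()
E
python3 - <<'E'
from h import *
a=np.load("top.npy");s=np.load("scene.npy")
e=disc(a,"top",95,.082,(280,130,380,230))
C=onz("top",e[:2],.082)
E=[onz("top",(e[0]+dx,e[1]+dy),.082)-C for dx,dy in((38,0),(0,38))];print("r",[np.hypot(*q[:2]) for q in E])
q=lambda x,y:((x+.5)/6+279.5,(y+.5)/6+134.5)
g=a[130:230,280:380].mean(2)
m=(g<80).astype(np.uint8)
n,l,st,ce=cv2.connectedComponentsWithStats(m)
for i in range(1,n):
    if st[i,4]>3: print(st[i],ce[i]+[280,130])
iris=None
for nm,(x,y),z,r in(("lever",(209,379),.135,3),("tip",(191,408),.091,1),("mark",(345,467),.083,4)):
    uv=dark(a,*q(x,y),r);P=onz("top",uv,z);d=(P-C)[:2];print(nm,uv,P,"r",np.hypot(*d),"ang",np.arctan2(d[1],d[0]))
for nm,(x,y) in(("m1",(163,414)),("m2",(193,435)),("m3",(227,453)),("m4",(265,463)),("m5",(303,461)),("m7",(375,443)),("m8",(407,422)),("m9",(435,396)),("m10",(459,366)),("m11",(472,329))):
    d=(onz("top",q(x,y),.083)-C)[:2];print(nm,np.hypot(*d).round(4),np.arctan2(d[1],d[0]).round(3))
for u,v,z,n in((417.5,176,.062,"start"),(436,172,.05,"stop")):
    uv=dark(a,u,v,4);print(n,uv,onz("top",uv,z))
# scene cross checks
print(pix("scene",C),pix("scene",[C[0],C[1],.091]))
# other objects
for n,u,v,z in(("spool",388,229,.04),("tin",265,233.5,.03),("jar",226,194,.075)):print(n,onz("top",(u,v),z))
E
```

```text
r [np.float64(0.10495306640585655), np.float64(0.10496970332477655)]
[ 31  32  36  36 993] [328.05941591 179.39979859]
[ 30  62  57  30 124] [342.83064516 213.08064516]
[32 65  6  6 31] [314.41935484 197.5483871 ]
[56 80  3  5  8] [336.875 211.875]
lever (np.float64(314.39637274929925), np.float64(197.72073495177918)) [0.47852472 0.0278416  0.135     ] r 0.06411301885484703 ang 2.549981210720989
tip (np.float64(nan), np.float64(nan)) [nan nan nan] r nan ang nan
mark (np.float64(336.93065885707205), np.float64(211.96807983141193)) [ 0.44378379 -0.03195119  0.083     ] r 0.09118277586258167 ang -2.874826345757474
m1 0.0872 2.403
m2 0.0868 2.597
m3 0.0876 2.799
m4 0.088 3.004
m5 0.0865 -3.08
m7 0.0871 -2.687
m8 0.0868 -2.485
m9 0.087 -2.283
m10 0.0883 -2.082
m11 0.0872 -1.875
start (np.float64(nan), np.float64(nan)) [nan nan nan]
stop (np.float64(435.7325211131109), np.float64(171.81060501176796)) [ 0.55839338 -0.31405156  0.05      ]
[[319.11461831 214.63360808]] [[319.18099333 212.84303845]]
spool [ 0.39732591 -0.17676738  0.04      ]
tin [0.38606765 0.17334965 0.03      ]
jar [0.49576315 0.27635738 0.075     ]h.py:22: RuntimeWarning: invalid value encountered in scalar divide
  return u0+(w*x).sum()/w.sum(), v0+(w*y).sum()/w.sum()
```

>>> {"method": "step_arm", "body": {"commands": [0, 0.05, 0.07, 0, 0, 0, 0.04, 0, 0.1, 0.14, 0, 0, 0, 0.08, 0, 0.15, 0.21, 0, 0, 0, 0.12, 0, 0.2, 0.28, 0, 0, 0, 0.16, 0, 0.25, 0.35, 0, 0, 0, 0.175, 0, 0.29, 0.41, 0, 0, 0, 0.175, 0, 0.317, 0.447, 0, 0, 0, 0.175, 0, 0.317, 0.447, 0, 0, 0, 0.175, 0, 0.317, 0.447, 0, 0, 0, 0.175, 0, 0.317, 0.447, 0, 0, 0, 0.175], "squeeze": 20}}

```text
clock: 1.75
position: [0.4493, -0.3014, 0.2313]
ee_rot: [0.883, 0.469, -0.0, 0.0]
ft_force: [-0.0, 0.1, 0.5]
grip_width: -0.003
grasp_force: 0.0
```

Run:
```python
from h import *
a=np.load("top.npy")
for n,z,u,v,t in(("start",.062,417.5,176,65),("stop",.05,436,172,70)):
    g=a[v-7 if 0 else int(v)-7:int(v)+8,int(u)-7:int(u)+8].mean(2)
    uv=dark(a,u,v,5,thr=g.min()+25); print(n,uv,g.min(),onz("top",uv,z))
```

```text
start (np.float64(417.3711553687801), np.float64(176.10987270844754)) 37.75 [ 0.54464479 -0.2590521   0.062     ]
stop (np.float64(435.67314418966185), np.float64(171.79284881461328)) 38.333333333333336 [ 0.55844545 -0.31388534  0.05      ]
```

>>> {"method": "step_arm", "body": {"commands": [0, 0.012, 0.09, 0, 0, 0, 0, 0, 0.024, 0.18, 0, 0, 0, 0, 0, 0.036, 0.27, 0, 0, 0, 0, 0, 0.048, 0.36, 0, 0, 0, 0, 0, 0.06, 0.45, 0, 0, 0, 0, 0, 0.07, 0.54, 0, 0, 0, 0, 0, 0.08, 0.595, 0, 0, 0, 0, 0, 0.08, 0.595, 0, 0, 0, 0, 0, 0.08, 0.595, -0.06, 0, 0, 0, 0, 0.08, 0.595, -0.1, 0, 0, 0]}}

```text
clock: 3.0
position: [0.4978, 0.0546, 0.17]
ee_rot: [0.883, 0.469, -0.001, 0.0]
ft_force: [0.7, 0.0, 0.5]
grip_width: -0.0
grasp_force: 0.0
```

Run:
```python
from h import *
s=np.clip(avg("scene",3)*1.3,0,255).astype(np.uint8)[:,:,::-1];a=np.clip(avg("top",3)*1.6,0,255).astype(np.uint8)[:,:,::-1]
o=np.hstack([cv2.resize(s[130:270,270:370],(400,560)),cv2.resize(a[120:260,280:380],(400,560))])
cv2.imwrite("pics/b.png",o)
```

```text
(no output)
```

View pics/b.png

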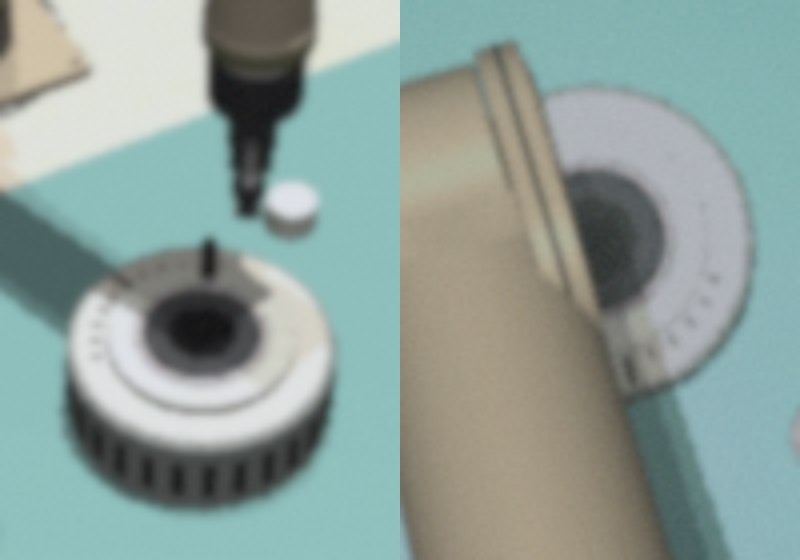

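The scene view shows the fingertip (crop 248,215) clear to the lever's right, with the lever at (208,258). I'll descend beside it.

>>> {"method": "step_arm", "body": {"commands": [0, 0, 0, -0.03, 0, 0, 0, 0, 0, 0, -0.06, 0, 0, 0, 0, 0, 0, -0.09, 0, 0, 0, 0, 0, 0, -0.105, 0, 0, 0, 0, 0, 0, -0.105, 0, 0, 0, 0, 0, 0, -0.105, 0, 0, 0, 0, 0, 0, -0.105, 0, 0, 0, 0, 0, 0, -0.105, 0, 0, 0, 0, 0, 0, -0.105, 0, 0, 0, 0, 0, 0, -0.105, 0, 0, 0]}}

```text
clock: 4.55
position: [0.4981, 0.0567, 0.1084]
ee_rot: [0.883, 0.47, 0.0, 0.0]
ft_force: [-0.1, -0.1, 0.3]
grip_width: -0.003
grasp_force: 0.0
```

```bash
cat >> h.py <<'E'
C0=np.array([.5317,-.0079])
def tcp(th,s=.018):
    u=np.array([np.cos(th),np.sin(th)]);t=np.array([-u[1],u[0]]);return C0+.064*u-s*t
E
python3 - <<'E'
from h import *
o=get_obs();p=o["position"];q=o["ee_rot"];psi=2*np.arctan2(q[1],q[0]);print(p,psi,o["ft_force"])
L=[(2.55,.028),(2.55,.022)]+[(t,.018) for t in np.linspace(2.55,3.308,9)]
for t,s in L:
    print(round(t,3),s,((tcp(t,s)-p[:2])/.6).round(4),round((t+np.pi/2-np.pi-psi)/np.pi,4))
E
```

```text
[0.49810224 0.0567451  0.10840269] 0.9785600224810296 [-0.08627616 -0.06130545  0.33735595]
2.55 0.028 [-0.0065 -0.0095] 0.0002
2.55 0.022 [-0.0121 -0.0178] 0.0002
2.55 0.018 [-0.0158 -0.0234] 0.0002
2.645 0.018 [-0.0235 -0.0305] 0.0304
2.739 0.018 [-0.0304 -0.0384] 0.0605
2.834 0.018 [-0.0366 -0.0469] 0.0907
2.929 0.018 [-0.0419 -0.0559] 0.1208
3.024 0.018 [-0.0464 -0.0654] 0.151
3.118 0.018 [-0.0499 -0.0753] 0.1812
3.213 0.018 [-0.0525 -0.0855] 0.2113
3.308 0.018 [-0.0542 -0.0958] 0.2415
```

>>> {"method": "step_arm", "body": {"commands": [0, -0.0065, -0.0095, 0, 0, 0, 0, 0, -0.011, -0.016, 0, 0, 0, 0, 0, -0.0135, -0.02, 0, 0, 0, 0, 0, -0.0158, -0.0234, 0, 0, 0, 0, 0, -0.0197, -0.027, 0, 0, 0, 0.0152, 0, -0.0235, -0.0305, 0, 0, 0, 0.0304, 0, -0.027, -0.0344, 0, 0, 0, 0.0455, 0, -0.0304, -0.0384, 0, 0, 0, 0.0605, 0, -0.0335, -0.0426, 0, 0, 0, 0.0756, 0, -0.0366, -0.0469, 0, 0, 0, 0.0907]}}

```text
clock: 5.8
position: [0.4763, 0.0291, 0.1084]
ee_rot: [0.806, 0.591, 0.0, -0.0]
ft_force: [3.2, 2.8, -1.5]
grip_width: -0.003
grasp_force: 1.7
```

Run:
```python
from h import *
o=get_obs();p=o["position"];q=o["ee_rot"];psi=2*np.arctan2(q[1],q[0]);print(p,psi,o["ft_force"])
s=avg("scene",3);d=np.clip(s*1.5,0,255).astype(np.uint8)[:,:,::-1]
cv2.imwrite("pics/c.png",cv2.resize(d[150:230,280:360],(640,640))[:600])
print(tcp(2.834))
p=np.r_[tcp(2.834)]
for t in np.linspace(2.834,3.328,11)[1:]:
    print(round(t,3),((tcp(t)-p[:2])/.6).round(4),round((t-2.834)/np.pi,4))
```

```text
[0.47626366 0.02907979 0.10836516] 1.2657076494809965 [ 3.24080691  2.84254718 -1.47912001]
[0.4761536  0.02863214]
2.883 [-0.0029 -0.0046] 0.0157
2.933 [-0.0056 -0.0094] 0.0314
2.982 [-0.008  -0.0143] 0.0472
3.032 [-0.0102 -0.0194] 0.0629
3.081 [-0.0121 -0.0245] 0.0786
3.13 [-0.0137 -0.0297] 0.0943
3.18 [-0.0152 -0.035 ] 0.1101
3.229 [-0.0163 -0.0403] 0.1258
3.279 [-0.0172 -0.0457] 0.1415
3.328 [-0.0178 -0.0512] 0.1572
```

View pics/c.png

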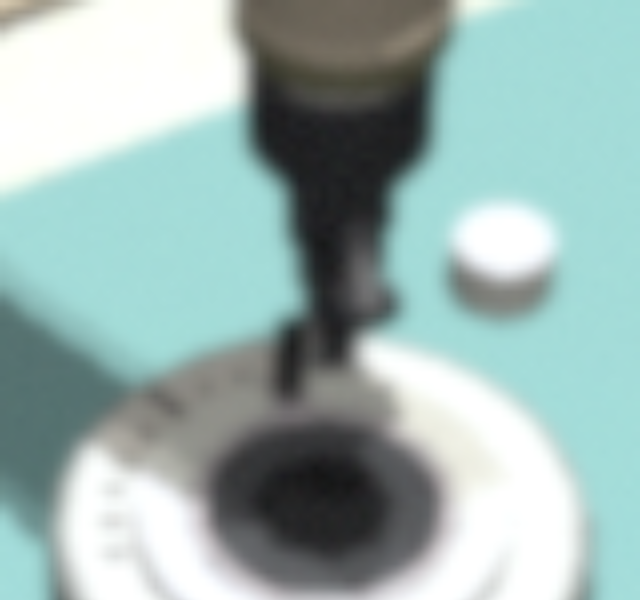

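Contact is made: the lever (crop 290,360) touches the fingertip at (335,345), and the force is about 4 N. I'll continue around the arc.

>>> {"method": "step_arm", "body": {"commands": [0, -0.0029, -0.0046, 0, 0, 0, 0.0157, 0, -0.0056, -0.0094, 0, 0, 0, 0.0314, 0, -0.008, -0.0143, 0, 0, 0, 0.0472, 0, -0.0102, -0.0194, 0, 0, 0, 0.0629, 0, -0.0121, -0.0245, 0, 0, 0, 0.0786, 0, -0.0137, -0.0297, 0, 0, 0, 0.0943, 0, -0.0152, -0.035, 0, 0, 0, 0.11, 0, -0.0163, -0.0403, 0, 0, 0, 0.1258, 0, -0.0172, -0.0457, 0, 0, 0, 0.1415, 0, -0.0178, -0.0512, 0, 0, 0, 0.157]}}

```text
clock: 7.2
position: [0.4656, -0.0015, 0.1084]
ee_rot: [0.638, 0.77, 0.0, -0.0]
ft_force: [0.4, 3.8, -1.5]
grip_width: 0.002
grasp_force: 1.7
```

Run:
```python
from h import *
o=get_obs();p=o["position"];print(p,tcp(3.328),o["ft_force"])
s=avg("scene",4);np.save("s2.npy",s);d=np.clip(s*1.5,0,255).astype(np.uint8)[:,:,::-1]
cv2.imwrite("pics/d.png",cv2.resize(d[170:230,280:360],(800,600),interpolation=cv2.INTER_CUBIC))
f=lambda th,r,z:[C0[0]+r*np.cos(th),C0[1]+r*np.sin(th),z]
for nm,P in(("mark in",f(3.408,.082,.083)),("mark out",f(3.408,.102,.083)),("lever top@3.328",f(3.328,.064,.135)),("foot",f(3.328,.064,.091)),("top@3.408",f(3.408,.064,.135)),("top@3.2",f(3.2,.064,.135))):
    print(nm,(pix("scene",P)[0]-[280,170]+.5)*10)
```

```text
[ 0.46556011 -0.00154497  0.10840471] [ 0.46547278 -0.00207292] [ 0.36284519  3.75106176 -1.46186444]
mark in [222.72513314 318.27653155]
mark out [181.65567604 287.26953049]
lever top@3.328 [272.11196975 232.70683447]
foot [271.45750721 322.91878958]
top@3.408 [260.59017131 240.29058943]
top@3.2 [292.10923118 222.07812109]
```

View pics/d.png

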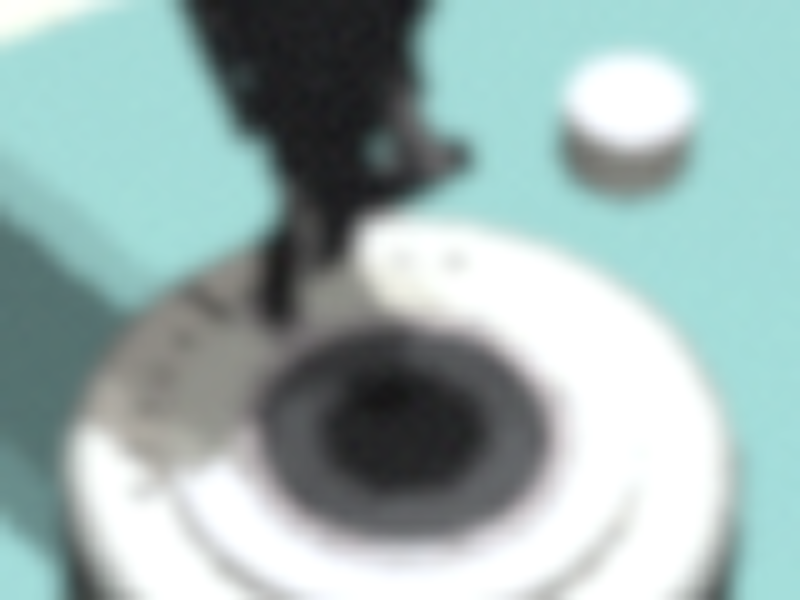

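The lever foot is at crop (275,315) and the long mark at about (200,295), so it's just short of the mark as planned. I'll back off and check from the top camera.

>>> {"method": "step_arm", "body": {"commands": [0, -0.002, 0.011, 0, 0, 0, 0, 0, -0.004, 0.022, 0, 0, 0, 0, 0, -0.006, 0.035, 0, 0, 0, 0, 0, -0.006, 0.035, 0.05, 0, 0, 0, 0, -0.006, 0.035, 0.1, 0, 0, 0, 0, -0.006, 0.11, 0.12, 0, 0, 0, 0, -0.006, 0.2, 0.12, 0, 0, 0, 0, -0.006, 0.29, 0.12, 0, 0, 0, 0, -0.006, 0.37, 0.12, 0, 0, 0, 0, -0.006, 0.4, 0.12, 0, 0, 0]}}

```text
clock: 8.65
position: [0.4607, 0.2416, 0.1805]
ee_rot: [0.637, 0.771, 0.0, -0.0]
ft_force: [0.6, -0.4, -0.5]
grip_width: -0.001
grasp_force: 0.0
```

Run:
```python
from h import *
print(get_obs()["position"])
a=avg("top",6);np.save("top2.npy",a)
c=np.clip(a*1.6,0,255).astype(np.uint8)[:,:,::-1]
cv2.imwrite("pics/e.png",cv2.resize(c[135:230,280:380],None,fx=6,fy=6,interpolation=cv2.INTER_CUBIC))
m=(a[130:230,280:380].mean(2)<80).astype(np.uint8)
n,l,st,ce=cv2.connectedComponentsWithStats(m)
for i in range(1,n):
    if st[i,4]>3: print(st[i],ce[i]+[280,130])
```

```text
[0.46066319 0.24156868 0.18047926]
[ 31  33  35  34 970] [328.0185567 179.4628866]
[77 66  9 14 20] [361.4  202.65]
[51 69  5  6 25] [332.64 201.6 ]
[  0  74  21  26 279] [286.55555556 220.70250896]
[56 80  2  5  5] [336.8 212. ]
[46 81 30 11 56] [340.80357143 217.57142857]
[30 86  6  3  8] [312.375 217.125]
[37 89  8  2 11] [320.36363636 219.54545455]
```

View pics/e.png

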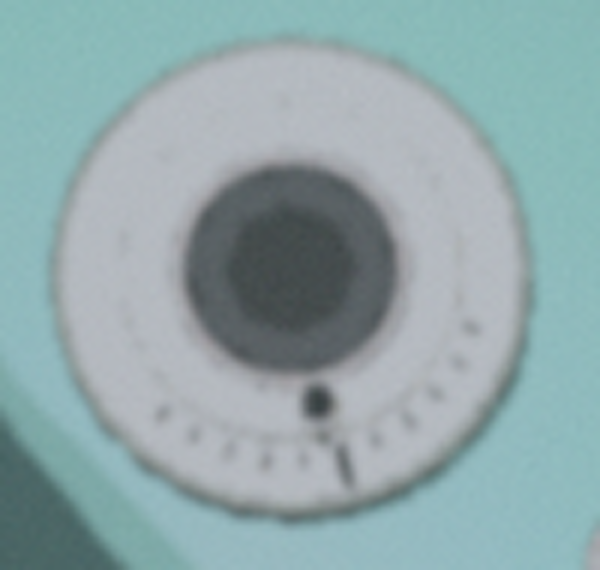

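The lever top is at crop (318,402), the pointer tip near (322,437), and the long mark at about (345,467). The drum hasn't moved, and a small push remains.

```bash
cat >> h.py <<'E'
def report(a,lev,C=None):
    if C is None:
        e=disc(a,"top",95,.082,(280,130,380,230));C=onz("top",e[:2],.082)
    uv=dark(a,*lev,4,thr=85)
    for k,p,z in(("lev",uv,.135),("mark",dark(a,337,212,4),.083)):
        P=onz("top",p,z);d=(P-C)[:2];print(k,p,P[:2].round(4),np.hypot(*d).round(4),(np.arctan2(d[1],d[0])%(2*np.pi)).round(4))
E
python3 - <<'E'
from h import *
for f,l in(("top.npy",(314.4,197.6)),("top2.npy",(332.6,201.6))):
    a=np.load(f);report(a,l);report(a,l,onz("top",(328.04,179.43),.091))
    print(onz("top",(328.04,179.43),.091))
a=np.load("top2.npy");t=dark(a,(322.5)/6+279.5,437.5/6+134.5,1,thr=a[205:209,331:336].mean(2).max());P=onz("top",t,.091);d=P[:2]-C0;print("tip",t,np.hypot(*d),np.arctan2(*d[::-1])%6.283)
E
```

```text
lev (np.float64(314.3953539338155), np.float64(197.6829936445321)) [0.4786 0.0278] 0.064 2.5491
mark (np.float64(336.93065885707205), np.float64(211.96807983141193)) [ 0.4438 -0.032 ] 0.0912 3.4084
lev (np.float64(314.3953539338155), np.float64(197.6829936445321)) [0.4786 0.0278] 0.065 2.5556
mark (np.float64(336.93065885707205), np.float64(211.96807983141193)) [ 0.4438 -0.032 ] 0.0921 3.4035
[ 0.53276729 -0.00809499  0.091     ]
lev (np.float64(332.5634879725086), np.float64(201.58101374570447)) [ 0.4681 -0.0197] 0.065 3.3225
mark (np.float64(336.9302912277596), np.float64(211.99629326369833)) [ 0.4437 -0.0319] 0.0915 3.406
lev (np.float64(332.5634879725086), np.float64(201.58101374570447)) [ 0.4681 -0.0197] 0.0657 3.3195
mark (np.float64(336.9302912277596), np.float64(211.99629326369833)) [ 0.4437 -0.0319] 0.0922 3.4033
[ 0.53276729 -0.00809499  0.091     ]
tip (np.float64(333.19912280701755), np.float64(207.084649122807)) 0.07627894108511357 3.323849406743177
```

Run:
```python
from h import *
o=get_obs();p=o["position"];q=o["ee_rot"];psi=2*np.arctan2(q[1],q[0]);print(p,psi)
for t,s in((3.328,.036),(3.328,.022),(3.328,.018),(3.36,.018),(3.39,.018),(3.407,.018)):
    print(t,s,((tcp(t,s)-p[:2])/.6).round(4),(.1084-p[2])/.6,round((t-np.pi/2-psi)/np.pi,4))
```

```text
[0.46207485 0.236681   0.18022069] 1.755162925745944
3.328 0.036 [ 1.000e-04 -3.684e-01] -0.11970115516774882 0.0006
3.328 0.022 [ 0.0044 -0.3914] -0.11970115516774882 0.0006
3.328 0.018 [ 0.0057 -0.3979] -0.11970115516774882 0.0006
3.36 0.018 [ 0.0054 -0.4015] -0.11970115516774882 0.0108
3.39 0.018 [ 0.0053 -0.4048] -0.11970115516774882 0.0204
3.407 0.018 [ 0.0052 -0.4067] -0.11970115516774882 0.0258
```

>>> {"method": "step_arm", "body": {"commands": [0, 0, -0.1, 0, 0, 0, 0, 0, 0, -0.2, 0, 0, 0, 0, 0, 0, -0.29, 0, 0, 0, 0, 0, 0, -0.345, 0, 0, 0, 0, 0, 0, -0.365, 0, 0, 0, 0, 0, 0, -0.365, -0.05, 0, 0, 0, 0, 0, -0.365, -0.1, 0, 0, 0, 0, 0, -0.365, -0.12, 0, 0, 0, 0, 0, -0.365, -0.12, 0, 0, 0, 0, 0, -0.365, -0.12, 0, 0, 0]}}

```text
clock: 10.2
position: [0.4626, 0.0192, 0.1094]
ee_rot: [0.638, 0.77, 0.001, 0.001]
ft_force: [-1.0, -0.1, 1.2]
grip_width: 0.003
grasp_force: 0.0
```

Run:
```python
from h import *
o=get_obs();p=o["position"];q=o["ee_rot"];psi=2*np.arctan2(q[1],q[0]);print(p,psi,o["ft_force"])
for t,s in((3.328,.022),(3.328,.018),(3.36,.018),(3.39,.018),(3.407,.018),(3.407,.036)):
    print(t,s,((tcp(t,s)-p[:2])/.6).round(4),round((t-np.pi/2-psi)/np.pi,4))
```

```text
[0.46255926 0.01915339 0.10938929] 1.7569612710937594 [-1.00802423 -0.08241033  1.16954476]
3.328 0.022 [ 0.0036 -0.0288] 0.0001
3.328 0.018 [ 0.0049 -0.0354] 0.0001
3.36 0.018 [ 0.0046 -0.0389] 0.0103
3.39 0.018 [ 0.0045 -0.0422] 0.0198
3.407 0.018 [ 0.0044 -0.0441] 0.0252
3.407 0.036 [-0.0034 -0.0152] 0.0252
```

>>> {"method": "step_arm", "body": {"commands": [0, 0.002, -0.014, 0, 0, 0, 0, 0, 0.0036, -0.0288, 0, 0, 0, 0, 0, 0.0045, -0.033, 0, 0, 0, 0, 0, 0.0049, -0.0354, 0, 0, 0, 0.002, 0, 0.0047, -0.0375, 0, 0, 0, 0.008, 0, 0.0046, -0.0395, 0, 0, 0, 0.014, 0, 0.0045, -0.0415, 0, 0, 0, 0.02, 0, 0.0044, -0.043, 0, 0, 0, 0.025, 0, 0.0044, -0.043, 0, 0, 0, 0.025, 0, 0.0044, -0.043, 0, 0, 0, 0.025]}}

```text
clock: 11.45
position: [0.4645, -0.007, 0.1083]
ee_rot: [0.608, 0.794, 0.0, 0.0]
ft_force: [-1.5, 2.0, 2.4]
grip_width: 0.001
grasp_force: 1.4
```

Run:
```python
from h import *
o=get_obs();p=o["position"];q=o["ee_rot"];print(p,2*np.arctan2(q[1],q[0]),o["ft_force"],tcp(3.39),tcp(3.407))
```

```text
[ 0.46451604 -0.00697772  0.10831113] 1.8350564206282476 [-1.46273333  1.95487086  2.4011381 ] [ 0.46523898 -0.00618758] [ 0.46521947 -0.00731761]
```

>>> {"method": "step_arm", "body": {"commands": [0, -0.003, 0.011, 0, 0, 0, 0, 0, -0.006, 0.022, 0, 0, 0, 0, 0, -0.009, 0.034, 0, 0, 0, 0, 0, -0.009, 0.034, 0.08, 0, 0, 0, 0, -0.009, 0.034, 0.16, 0, 0, 0, 0, 0.02, -0.06, 0.16, 0, 0, 0, 0, 0.05, -0.15, 0.16, 0, 0, 0, 0, 0.08, -0.25, 0.16, 0, 0, 0, 0, 0.11, -0.34, 0.16, 0, 0, 0, 0, 0.134, -0.42, 0.16, 0, 0, 0]}}

```text
clock: 12.7
position: [0.5453, -0.2608, 0.2041]
ee_rot: [0.608, 0.794, -0.0, 0.0]
ft_force: [0.6, -0.4, 0.8]
grip_width: 0.002
grasp_force: 0.0
```

Run:
```python
from h import *
print(get_obs()["position"])
a=avg("top",6);np.save("top3.npy",a)
c=np.clip(a*1.6,0,255).astype(np.uint8)[:,:,::-1]
cv2.imwrite("pics/f.png",cv2.resize(c[135:230,280:410],None,fx=6,fy=6,interpolation=cv2.INTER_CUBIC))
```

```text
[ 0.54527968 -0.26077393  0.20407298]
```

View pics/f.png

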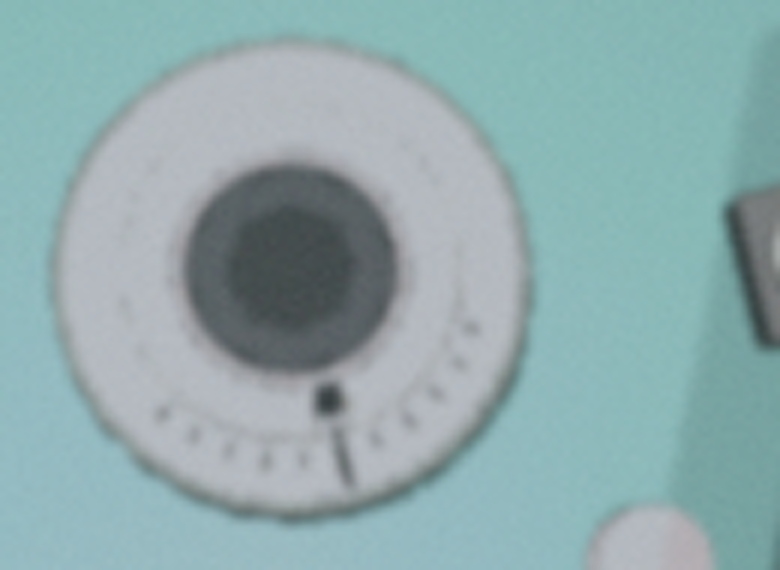

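The pointer now runs straight into the long mark (crop 335,432 to 350,486). Next is a numeric check, along with the press offsets.

Run:
```python
from h import *
a=np.load("top3.npy");l=(328.5/6+279.5,400.5/6+134.5)
report(a,l);report(a,l,onz("top",(328.04,179.43),.091))
p=get_obs()["position"];print(p,(np.array([.5446,-.2590,.062])-p)/.6, get_obs()["ft_force"])
```

```text
lev (np.float64(334.31078592886905), np.float64(201.17152824886134)) [ 0.4692 -0.0243] 0.0649 3.3956
mark (np.float64(336.8515302780059), np.float64(211.56658577768755)) [ 0.4449 -0.0317] 0.0903 3.4078
lev (np.float64(334.31078592886905), np.float64(201.17152824886134)) [ 0.4692 -0.0243] 0.0656 3.3911
mark (np.float64(336.8515302780059), np.float64(211.56658577768755)) [ 0.4449 -0.0317] 0.091 3.4045
[ 0.54510503 -0.25741726  0.20435403] [-0.00084171 -0.0026379  -0.23725672] [ 0.88788425 -0.16571023 -0.26501105]
```

Run:
```python
from h import *
a=np.load("top3.npy").mean(2)
for C in(C0,np.array([.5327,-.0081])):
  for nm,rs,z in(("ptr",(.075,.077,.079,.081),.091),("mark",(.086,.09,.094,.098),.083)):
    th=np.linspace(3.29,3.52,60);o=[]
    for r in rs:
        P=np.c_[C[0]+r*np.cos(th),C[1]+r*np.sin(th),0*th+z];q=pix("top",P).astype(np.float32)
        g=cv2.remap(a.astype(np.float32),q[:,:1],q[:,1:],cv2.INTER_CUBIC)[:,0]
        b=np.linspace(g[:6].mean(),g[-6:].mean(),60);w=np.clip(b-g-3,0,None);o.append(((w*th).sum()/w.sum()).round(4))
    print(nm,o)
```

```text
ptr [np.float64(3.4209), np.float64(3.4189), np.float64(3.4153), np.float64(3.4115)]
mark [np.float64(3.4099), np.float64(3.4077), np.float64(3.4071), np.float64(3.4077)]
ptr [np.float64(3.4149), np.float64(3.4153), np.float64(3.4114), np.float64(3.4078)]
mark [np.float64(3.4048), np.float64(3.4031), np.float64(3.4023), np.float64(3.4032)]
```

The pointer and mark agree to within 0.01 rad, so the lever is set. Now I'll go down to just above the button.

>>> {"method": "step_arm", "body": {"commands": [0, -0.001, -0.002, -0.06, 0, 0, 0, 0, -0.001, -0.0026, -0.12, 0, 0, 0, 0, -0.001, -0.0026, -0.17, 0, 0, 0, 0, -0.001, -0.0026, -0.2, 0, 0, 0, 0, -0.001, -0.0026, -0.215, 0, 0, 0, 0, -0.001, -0.0026, -0.226, 0, 0, 0, 0, -0.001, -0.0026, -0.226, 0, 0, 0, 0, -0.001, -0.0026, -0.226, 0, 0, 0, 0, -0.001, -0.0026, -0.226, 0, 0, 0, 0, -0.001, -0.0026, -0.226, 0, 0, 0]}}

```text
clock: 14.25
position: [0.5444, -0.2605, 0.069]
ee_rot: [0.608, 0.794, 0.0, 0.0]
ft_force: [-0.2, -0.3, -0.0]
grip_width: -0.002
grasp_force: 0.0
```

Run:
```python
from h import *
o=get_obs();print(o["position"],o["ft_force"])
d=np.clip(avg("scene",3)*1.5,0,255).astype(np.uint8)[:,:,::-1]
cv2.imwrite("pics/g.png",cv2.resize(d[220:290,210:290],(640,560),interpolation=cv2.INTER_CUBIC))
```

```text
[ 0.54443489 -0.26052815  0.06904766] [-0.17515001 -0.34365102 -0.0441532 ]
```

View pics/g.png

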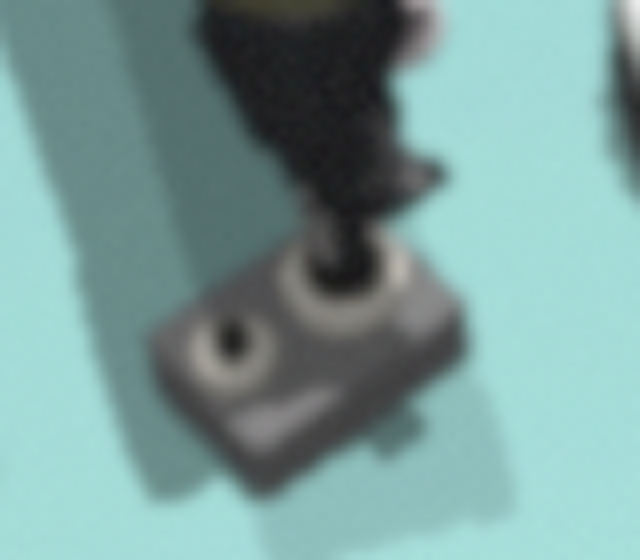

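The fingertip is over the cap's centre (crop 345,250), well clear of the stop button (235,340). Pressing now.

>>> {"method": "step_arm", "body": {"commands": [0, 0, 0.0015, -0.004, 0, 0, 0, 0, 0, 0.0015, -0.008, 0, 0, 0, 0, 0, 0.0015, -0.011, 0, 0, 0, 0, 0, 0.0015, -0.014, 0, 0, 0, 0, 0, 0.0015, -0.017, 0, 0, 0, 0, 0, 0.0015, -0.02, 0, 0, 0, 0, 0, 0.0015, -0.022, 0, 0, 0, 0, 0, 0.0015, -0.023, 0, 0, 0, 0, 0, 0.0015, -0.0235, 0, 0, 0, 0, 0, 0.0015, -0.0235, 0, 0, 0]}}

```text
clock: 15.65
position: [0.5443, -0.2595, 0.056]
ee_rot: [0.608, 0.794, -0.0, 0.0]
ft_force: [-7.6, 3.5, 18.0]
grip_width: -0.001
grasp_force: 8.4
```

```bash
python3 -c "
from h import *
o=get_obs();print(o['position'],o['ft_force'])"
```

```text
[ 0.54433656 -0.25950755  0.05597867] [-7.63034127  3.52508173 17.97532773]
```

At z = 0.056 with 18 N, the button has bottomed out. Releasing and lifting clear.

>>> {"method": "step_arm", "body": {"commands": [0, 0, 0, 0.006, 0, 0, 0, 0, 0, 0, 0.016, 0, 0, 0, 0, 0, 0, 0.03, 0, 0, 0, 0, 0, 0, 0.08, 0, 0, 0, 0, 0, 0, 0.15, 0, 0, 0, 0, 0, 0, 0.22, 0, 0, 0, 0, -0.04, -0.08, 0.25, 0, 0, 0, 0, -0.08, -0.16, 0.25, 0, 0, 0, 0, -0.12, -0.22, 0.25, 0, 0, 0, 0, -0.12, -0.22, 0.25, 0, 0, 0]}}

```text
clock: 16.9
position: [0.4693, -0.3957, 0.2046]
ee_rot: [0.61, 0.792, -0.001, 0.0]
ft_force: [1.1, 1.0, -1.1]
grip_width: 0.001
grasp_force: 0.0
```

Run:
```python
from h import *
o=get_obs();print(o["position"],o["ft_force"])
a=avg("top",4)
c=np.clip(a*1.6,0,255).astype(np.uint8)[:,:,::-1]
cv2.imwrite("pics/i.png",cv2.resize(c[130:250,200:460],None,fx=3,fy=3,interpolation=cv2.INTER_CUBIC))
report(a,(334.3,201.2))
```

```text
[ 0.46933829 -0.39572377  0.20460538] [ 1.10685993  1.03812614 -1.14478493]
lev (np.float64(334.2980284933084), np.float64(201.19369693481076)) [ 0.4691 -0.0243] 0.0649 3.3974
mark (np.float64(336.8438118435074), np.float64(211.55807581062567)) [ 0.4449 -0.0317] 0.0902 3.4095
```

View pics/i.png

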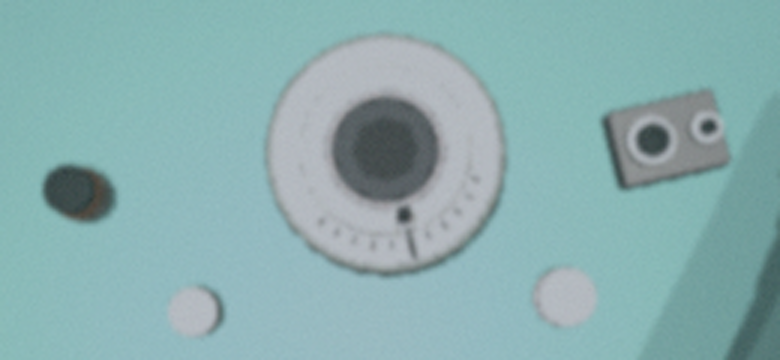

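The pointer (crop 404,215 to 416,258) lines up with the long mark. The button (653,138) is released, and the bystanders I can see haven't moved. Handing in.

```bash
python3 -c "
from workcell import *
print(hand_in())"
```

```text
the job is handed in; nothing more can be done
None
```

The job is handed in: the pointer stands at the long mark to within about 0.01 rad, then the large button was pressed fully in and released, with the absorber not shifted and the stop button untouched, at about 17 of the 54 s (no verdict was returned).

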